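Load a swing-out centrifuge rotor in balance

ROBOT

A 6-joint arm with a two-finger parallel gripper is mounted at the origin on a cart in front of the work surface, level with it; the furniture and walls round the work are solid. World frame = base frame: x ahead of the robot, y to its left, z up, the work surface at z = 0. Lengths are in m, angles in degrees, forces in N, time in s.
With the tool pointing down it reaches from about 0.275 to 0.75 m from the base axis. Payload 10.2 kg.
Tool frame: the origin (TCP) lies on the centre line of the jaws, within the pads' length; the fingertips stand 22 mm ahead of it and the grasp point (between the pads) lies 3 mm ahead of it; z points along the fingers, y is the line along which they close (so a half turn about z gives the same grasp; the last joint's range is limited). The gripper opens to 88 mm and grips with 3 to 60 N. Pads are 18 mm wide; open, the fingers measure 123 mm over their backs; the gripper's body (75 mm by 187 mm) begins 45 mm behind the grasp point.
Start: joints at [-88.602, 17.928, 85.812, -0, 76.261, -12.8], TCP at [0.129, -0.509, 0.261] pointing down, gripper open.
Joint ranges: [-168.41, 168.41], [-55.51, 124.54], [10.69, 146.95], [-70.63, 250.63], [1, 178], [-165.06, 165.06]. Speed limits (degrees/s): [136.94, 136.94, 172.46, 180, 180, 180].

INTERFACE

Orientations are given as a 3x3 rotation matrix whose columns are the frame's x, y, z axes.
In Python, from plant import state, camera, camera_model, job_done gives the robot as it stands.
- The arm moves only by the tool arm_command, never from a script. Its argument "plan" is text: rows parted by semicolons, each of 7 numbers parted by spaces: the shift along the tool's x, y, z in mm, then the turn, a rotation vector about the tool's x, y, z in degrees, then the closure, from 0 (fully open) to 1 (shut). A call has 1 to 20 rows; each row is the pose to reach, as a shift and turn from the pose commanded when the call began, along the tool's axes at that moment; what a row does not reach only later rows make up. A row lasts 1/8 s, in which the tool goes at most 62.5 mm and 10.7 degrees, less where a joint would pass 70% of its speed; a pose out of reach is approached as far as the arm can. A call with a gripper value outside its range is refused whole. The fingers move at their own pace and stop on an object; "grip_force" is the grip in N (left out, the last holds). Time passes only in rows, so rows that repeat a pose let the fingers close. It gives the time, the measured TCP pose, the force, the opening and the grip force at its end, in the units of the state.
- state(): the state, without advancing time (a new reading comes with each control period).
- camera(name): name is "side" or "top"; returns the picture (384x512x3 uint8, blue, green, red); there is no depth.
- camera_model(name): a dict with "mtx" (3x3 intrinsics, pixels), "k1" (the pictures are not rectified: a ray, as slopes to the right and down, at radius r is drawn at 1 + k1 r^2 times it, then the intrinsics apply), "eye" and "attitude" of the camera in the world. Camera axes: x right, y down, z forward; pixel columns grow to the right and rows downward; lengths in m; the calibration is good to about 2 mm. A picture is of the moment at which its call begins. camera_model takes no time and is no camera call.
- job_done(): hands the job in; it is judged then, once.
The state is a dict: "t": time; "joint_pos": joint angles; "qd": joint speeds; "joint_efforts": joint torques, N m; "tool_pos": TCP position; "tcp_rot": TCP orientation; "contact_force": force on the tool from outside, world axes, zero at the start; "wrist_torque": the same for the moment, N m; "finger_gap": opening from 0.0 (shut) to 1.0 (fully open); "finger_force": force on a finger pad.
Only numpy, scipy, OpenCV 4.12 (cv2) and the standard library are available. Lean on these libraries where they do the work, as an engineer would, in place of code of your own. Each camera call takes 0.05 s, during which the arm holds its last target. There are 200 camera calls.

TASK

Load the centrifuge rotor for a balanced run: bottles with the same cap colour are a weighed pair, so put the two red-capped and the two blue-capped bottles into the four buckets, one in each, with the partners of each pair straight across the hub from one another. Lower every bottle upright onto the floor of its bucket rather than dropping it, and knock none over. The yellow-capped bottle has no partner: leave it standing where it is.

Things in the scene. Friction and masses are not known exactly. Their poses are not given: they have to be found in the camera images.
- bottle_red_a: screw-cap centrifuge bottle, off-white plastic with a red cap: 62 mm across, 126 mm high, standing upright on the bench; the ribbed cap is the place to grip, 43 mm across, from 102 to 126 mm above the underside (shoulder below it narrows from 62 to 42 mm between 84 and 99 mm up). One of two alike bottles that were weighed out as a pair with equal mass. Origin: centre of the underside, z up its axis. About 0.42 kg.
- bottle_red_b: screw-cap centrifuge bottle, off-white plastic with a red cap: 62 mm across, 126 mm high, standing upright on the bench; the ribbed cap is the place to grip, 43 mm across, from 102 to 126 mm above the underside (shoulder below it narrows from 62 to 42 mm between 84 and 99 mm up). One of two alike bottles that were weighed out as a pair with equal mass. Origin: centre of the underside, z up its axis. About 0.42 kg.
- bottle_blue_a: screw-cap centrifuge bottle, off-white plastic with a blue cap: 62 mm across, 126 mm high, standing upright on the bench; the ribbed cap is the place to grip, 43 mm across, from 102 to 126 mm above the underside (shoulder below it narrows from 62 to 42 mm between 84 and 99 mm up). One of two alike bottles that were weighed out as a pair with equal mass. Origin: centre of the underside, z up its axis. About 0.36 kg.
- bottle_blue_b: screw-cap centrifuge bottle, off-white plastic with a blue cap: 62 mm across, 126 mm high, standing upright on the bench; the ribbed cap is the place to grip, 43 mm across, from 102 to 126 mm above the underside (shoulder below it narrows from 62 to 42 mm between 84 and 99 mm up). One of two alike bottles that were weighed out as a pair with equal mass. Origin: centre of the underside, z up its axis. About 0.36 kg.
- bottle_yellow: screw-cap centrifuge bottle, off-white plastic with a yellow cap: 62 mm across, 126 mm high, standing upright on the bench; the ribbed cap is the place to grip, 43 mm across, from 102 to 126 mm above the underside (shoulder below it narrows from 62 to 42 mm between 84 and 99 mm up). The odd one: there is no second yellow cap, so it is not run. Origin: centre of the underside, z up its axis. About 0.39 kg.
- bucket_0: one of the four alike round grey buckets of the rotor, fixed, open at the top: bore 80 mm (a bottle has 9 mm to spare all round), outside 91 mm over the rim; origin: centre of its underside, z up, x pointing away from the hub. The dark flat inner floor is 5 mm above the origin, the rim 80 mm; a seated bottle's underside is on that floor and its top stands 51 mm above the rim. It faces bucket_2 across the hub
- bucket_1: one of the four alike round grey buckets of the rotor, fixed, open at the top: bore 80 mm (a bottle has 9 mm to spare all round), outside 91 mm over the rim; origin: centre of its underside, z up, x pointing away from the hub. The dark flat inner floor is 5 mm above the origin, the rim 80 mm; a seated bottle's underside is on that floor and its top stands 51 mm above the rim. It faces bucket_3 across the hub
- bucket_2: one of the four alike round grey buckets of the rotor, fixed, open at the top: bore 80 mm (a bottle has 9 mm to spare all round), outside 91 mm over the rim; origin: centre of its underside, z up, x pointing away from the hub. The dark flat inner floor is 5 mm above the origin, the rim 80 mm; a seated bottle's underside is on that floor and its top stands 51 mm above the rim. It faces bucket_0 across the hub
- bucket_3: one of the four alike round grey buckets of the rotor, fixed, open at the top: bore 80 mm (a bottle has 9 mm to spare all round), outside 91 mm over the rim; origin: centre of its underside, z up, x pointing away from the hub. The dark flat inner floor is 5 mm above the origin, the rim 80 mm; a seated bottle's underside is on that floor and its top stands 51 mm above the rim. It faces bucket_1 across the hub
- rotor: four-place swing-out centrifuge rotor on a low stand on the bench, fixed: about 0.31 m across, aluminium hub and forked arms (arms up to 82 mm, black knob at the middle up to 106 mm above the bench). Origin: on the bench at the middle of the hub, z up. The bucket centres lie 110 mm from it at its +x (bucket_0), +y (bucket_1), -x (bucket_2), -y (bucket_3), bucket undersides 12 mm above the bench. A bottle set on the bench stands at z = 0
Mind the look-alikes: they are no part of the job. Leave any pink or purple look-alike of the bottle_yellow alone.

How it is judged (in metres and radians):
At the end, for the whole second after the job is handed in: Red- and blue-capped bottles stand in the buckets (14 mm from the middle, 7 mm from the floor, 0.12 rad), like caps opposite each other (over 185 mm apart), released and at rest; the yellow-capped one is upright within 30 mm of its start (((horizontal distance between bottle_red_a and bucket_0 below 0.014 m and z of bottle_red_a in the frame of bucket_0 below 0.012 m) or (horizontal distance between bottle_red_a and bucket_1 below 0.014 m and z of bottle_red_a in the frame of bucket_1 below 0.012 m) or (horizontal distance between bottle_red_a and bucket_2 below 0.014 m and z of bottle_red_a in the frame of bucket_2 below 0.012 m) or (horizontal distance between bottle_red_a and bucket_3 below 0.014 m and z of bottle_red_a in the frame of bucket_3 below 0.012 m)) and ((horizontal distance between bottle_red_b and bucket_0 below 0.014 m and z of bottle_red_b in the frame of bucket_0 below 0.012 m) or (horizontal distance between bottle_red_b and bucket_1 below 0.014 m and z of bottle_red_b in the frame of bucket_1 below 0.012 m) or (horizontal distance between bottle_red_b and bucket_2 below 0.014 m and z of bottle_red_b in the frame of bucket_2 below 0.012 m) or (horizontal distance between bottle_red_b and bucket_3 below 0.014 m and z of bottle_red_b in the frame of bucket_3 below 0.012 m)) and ((horizontal distance between bottle_blue_a and bucket_0 below 0.014 m and z of bottle_blue_a in the frame of bucket_0 below 0.012 m) or (horizontal distance between bottle_blue_a and bucket_1 below 0.014 m and z of bottle_blue_a in the frame of bucket_1 below 0.012 m) or (horizontal distance between bottle_blue_a and bucket_2 below 0.014 m and z of bottle_blue_a in the frame of bucket_2 below 0.012 m) or (horizontal distance between bottle_blue_a and bucket_3 below 0.014 m and z of bottle_blue_a in the frame of bucket_3 below 0.012 m)) and ((horizontal distance between bottle_blue_b and bucket_0 below 0.014 m and z of bottle_blue_b in the frame of bucket_0 below 0.012 m) or (horizontal distance between bottle_blue_b and bucket_1 below 0.014 m and z of bottle_blue_b in the frame of bucket_1 below 0.012 m) or (horizontal distance between bottle_blue_b and bucket_2 below 0.014 m and z of bottle_blue_b in the frame of bucket_2 below 0.012 m) or (horizontal distance between bottle_blue_b and bucket_3 below 0.014 m and z of bottle_blue_b in the frame of bucket_3 below 0.012 m)) and horizontal distance between bottle_red_a and bottle_red_b above 0.185 m and horizontal distance between bottle_blue_a and bottle_blue_b above 0.185 m and angle between each of bottle_red_a, bottle_red_b, bottle_blue_a, bottle_blue_b, bottle_yellow's own z axis and vertical below 0.12 rad and linear speed of each of bottle_red_a, bottle_red_b, bottle_blue_a, bottle_blue_b, bottle_yellow below 0.02 m/s and distance of bottle_yellow from where it was at the start of the episode below 0.03 m); the robot touches nothing.
It fails at once if a bottle is tipped over (more than 0.7 rad) (angle between any of bottle_red_a, bottle_red_b, bottle_blue_a, bottle_blue_b, bottle_yellow's own z axis and vertical above 0.7 rad).
It fails at once if the yellow-capped bottle is moved more than 30 mm (distance of bottle_yellow from where it was at the start of the episode above 0.03 m).
It fails at once if a bottle is dropped into a bucket (falls faster than 0.65 m/s inside it) ((linear speed of bottle_red_a above 0.65 m/s and ((horizontal distance between bottle_red_a and bucket_0 below 0.03 m and z of bottle_red_a in the frame of bucket_0 below 0.085 m) or (horizontal distance between bottle_red_a and bucket_1 below 0.03 m and z of bottle_red_a in the frame of bucket_1 below 0.085 m) or (horizontal distance between bottle_red_a and bucket_2 below 0.03 m and z of bottle_red_a in the frame of bucket_2 below 0.085 m) or (horizontal distance between bottle_red_a and bucket_3 below 0.03 m and z of bottle_red_a in the frame of bucket_3 below 0.085 m))) or (linear speed of bottle_red_b above 0.65 m/s and ((horizontal distance between bottle_red_b and bucket_0 below 0.03 m and z of bottle_red_b in the frame of bucket_0 below 0.085 m) or (horizontal distance between bottle_red_b and bucket_1 below 0.03 m and z of bottle_red_b in the frame of bucket_1 below 0.085 m) or (horizontal distance between bottle_red_b and bucket_2 below 0.03 m and z of bottle_red_b in the frame of bucket_2 below 0.085 m) or (horizontal distance between bottle_red_b and bucket_3 below 0.03 m and z of bottle_red_b in the frame of bucket_3 below 0.085 m))) or (linear speed of bottle_blue_a above 0.65 m/s and ((horizontal distance between bottle_blue_a and bucket_0 below 0.03 m and z of bottle_blue_a in the frame of bucket_0 below 0.085 m) or (horizontal distance between bottle_blue_a and bucket_1 below 0.03 m and z of bottle_blue_a in the frame of bucket_1 below 0.085 m) or (horizontal distance between bottle_blue_a and bucket_2 below 0.03 m and z of bottle_blue_a in the frame of bucket_2 below 0.085 m) or (horizontal distance between bottle_blue_a and bucket_3 below 0.03 m and z of bottle_blue_a in the frame of bucket_3 below 0.085 m))) or (linear speed of bottle_blue_b above 0.65 m/s and ((horizontal distance between bottle_blue_b and bucket_0 below 0.03 m and z of bottle_blue_b in the frame of bucket_0 below 0.085 m) or (horizontal distance between bottle_blue_b and bucket_1 below 0.03 m and z of bottle_blue_b in the frame of bucket_1 below 0.085 m) or (horizontal distance between bottle_blue_b and bucket_2 below 0.03 m and z of bottle_blue_b in the frame of bucket_2 below 0.085 m) or (horizontal distance between bottle_blue_b and bucket_3 below 0.03 m and z of bottle_blue_b in the frame of bucket_3 below 0.085 m)))).
It also fails if it takes over 112 s, if anything falls off the work surface, if the arm or the gripper's body presses on something with over 40 N, if the wrist force passes 120 N, or if a joint passes its speed limit or range.

## Working session

There is one attempt and no reset: what is moved stays moved. The work goes in short steps, Python scripts to look and compute and a tool call to move; the robot and the scene stay as the last step left them, time stands still between calls to the robot, and variables do not carry over. Pictures are saved under pics/ and viewed, at most 14 in all, crops included, and the job is handed in when it is done.

Besides the shell and the picture viewer there is one more tool, called after "Emit:" as name(argument=value, ...), one argument or row to a line, values as JSON. arm_command: Moves the arm, as the interface text tells. Its arguments: {"type":"object","properties":{"plan":{"type":"string"},"grip_force":{"type":"number"}},"required":["plan"]}

```bash
ls; mkdir -p pics; python3 - <<'E'
from plant import *
import cv2
s=state(); print(s)
for n in("side","top"):
    cv2.imwrite(f"pics/{n}0.png",camera(n)); print(n,camera_model(n))
E
```

```text
pics
{'t': 0.0, 'joint_pos': array([-8.86026573e+01,  1.79572883e+01,  8.58539453e+01,  8.28754130e-05,
        7.62598003e+01, -1.27991099e+01]), 'qd': array([-0.05745109, -0.02386864,  0.10026887, -0.05304274,  0.05364929,
        0.00486995]), 'joint_efforts': array([-1.18256580e-04, -4.02206254e+01, -2.52267855e+01,  6.94313133e-02,
        3.52320238e-02, -7.70957809e-05]), 'tool_pos': array([ 0.12874477, -0.50874511,  0.26018072]), 'tcp_rot': array([[ 9.69460624e-01,  2.45247012e-01, -2.88282895e-05],
       [ 2.45246859e-01, -9.69459871e-01,  1.23944082e-03],
       [ 2.76021289e-04, -1.20865912e-03, -9.99999231e-01]]), 'contact_force': array([0.39612621, 0.32286982, 0.4698896 ]), 'wrist_torque': array([ 0.02755403, -0.03451559, -0.00515402]), 'finger_force': 0.0, 'finger_gap': 0.9991398074817607}
side {'mtx': array([[400.09432193,   0.        , 252.90728507],
       [  0.        , 400.09432193, 195.27916491],
       [  0.        ,   0.        ,   1.        ]]), 'k1': -0.04059936379007803, 'eye': array([0.8346961 , 0.40341674, 1.0898703 ]), 'attitude': array([[-0.84797183,  0.45805119, -0.26670747],
       [ 0.53001258,  0.73799841, -0.41766616],
       [ 0.0055172 , -0.49552745, -0.86857475]])}
top {'mtx': array([[364.8826873 ,   0.        , 250.43268753],
       [  0.        , 364.8826873 , 190.94378935],
       [  0.        ,   0.        ,   1.        ]]), 'k1': -0.0772069869709031, 'eye': array([ 0.44803846, -0.12232834,  1.25094914]), 'attitude': array([[-0.02573424, -0.99681045,  0.07554254],
       [-0.99962626,  0.02635689,  0.0072569 ],
       [-0.00922482, -0.07532755, -0.99711617]])}
```

View pics/side0.png

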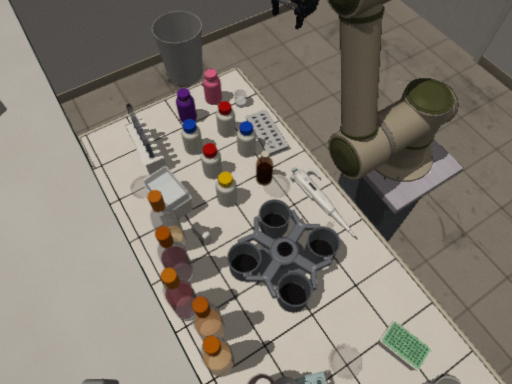

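View pics/top0.png

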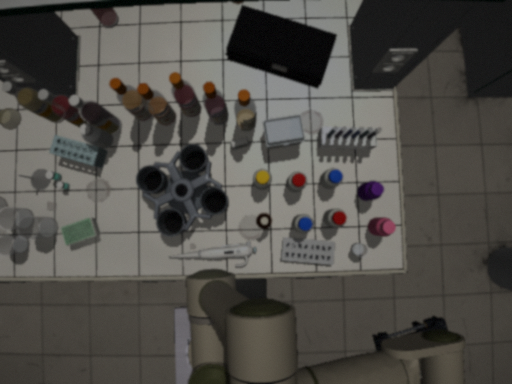

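The side view shows red caps at (225,108) and (210,150), blue at (190,127) and (246,129), yellow at (227,179), and the pink and purple look-alikes at (212,78) and (186,97). In the top view the red caps are at (298,181) and (338,218), blue at (334,178) and (304,223), and yellow at (262,178). The rotor hub is at about (181,190) in the top view and (285,249) in the side view.

Next I segment the caps and rims and triangulate them.

```bash
cat > h.py <<'E'
import numpy as np, cv2
from plant import *
def ray(n,uv):
    m=camera_model(n); x,y=np.linalg.inv(m["mtx"])@[uv[0],uv[1],1] @np.eye(3) if 0 else (np.linalg.inv(m["mtx"])@np.array([uv[0],uv[1],1]))[:2]
    p=cv2.undistortPoints(np.array([[uv]],float),m["mtx"],np.array([m["k1"],0,0,0.]))[0,0]
    d=m["attitude"]@np.array([p[0],p[1],1]); return m["eye"],d/np.linalg.norm(d)
def plane(n,uv,z):
    e,d=ray(n,uv); return e+d*(z-e[2])/d[2]
def tri(a,b):
    (e,d),(f,g)=ray("side",a),ray("top",b)
    t=np.linalg.lstsq(np.c_[d,-g],f-e,rcond=None)[0]
    p,q=e+d*t[0],f+g*t[1]; return (p+q)/2,np.linalg.norm(p-q)
def proj(n,P):
    m=camera_model(n); q=m["attitude"].T@(np.array(P,float)-m["eye"])
    return cv2.projectPoints(q.reshape(1,1,3),np.zeros(3),np.zeros(3),m["mtx"],np.array([m["k1"],0,0,0.]))[0][0,0]
H={"red":[(0,6),(174,180)],"blue":[(104,122)],"yellow":[(20,32)]}
def caps(im,col):
    h=cv2.cvtColor(im,cv2.COLOR_BGR2HSV); m=np.zeros(im.shape[:2],np.uint8)
    for a,b in H[col]: m|=cv2.inRange(h,(a,140,60),(b,255,255))
    n,_,st,c=cv2.connectedComponentsWithStats(m)
    return [(tuple(c[i].round(1)),int(st[i,4]),tuple(st[i,:4])) for i in range(1,n) if st[i,4]>40]
E
sed -i 's/m=camera_model(n); x,y=.*$/m=camera_model(n)/' h.py
python3 - <<'E'
from h import *
I={n:cv2.imread(f"pics/{n}0.png") for n in("side","top")}
for n in I:
    for c in H: print(n,c,[(a,b,tuple(map(int,d))) for a,b,d in caps(I[n],c)])
a=cv2.resize(I["side"][190:315,220:350],None,fx=4,fy=4,interpolation=cv2.INTER_CUBIC)[:,:400*1+120]
b=cv2.resize(I["top"][135:245,130:235],None,fx=4,fy=4,interpolation=cv2.INTER_CUBIC)
cv2.imwrite("pics/rot_side.png",a);cv2.imwrite("pics/rot_top.png",cv2.convertScaleAbs(b,alpha=2))
E
```

```text
side red [((np.float64(224.3), np.float64(107.2)), 142, (218, 101, 13, 14)), ((np.float64(209.3), np.float64(149.8)), 162, (203, 143, 14, 15))]
side blue [((np.float64(188.9), np.float64(125.1)), 145, (183, 119, 13, 14)), ((np.float64(245.9), np.float64(127.8)), 145, (240, 121, 13, 14))]
side yellow [((np.float64(225.0), np.float64(178.8)), 190, (218, 171, 15, 16))]
top red [((np.float64(298.3), np.float64(179.8)), 130, (292, 174, 13, 13)), ((np.float64(338.8), np.float64(217.8)), 137, (333, 212, 13, 13))]
top blue [((np.float64(335.0), np.float64(176.1)), 125, (329, 170, 13, 13)), ((np.float64(304.9), np.float64(223.7)), 130, (299, 218, 13, 13))]
top yellow [((np.float64(262.0), np.float64(177.1)), 138, (256, 171, 13, 13))]
```

View pics/rot_side.png

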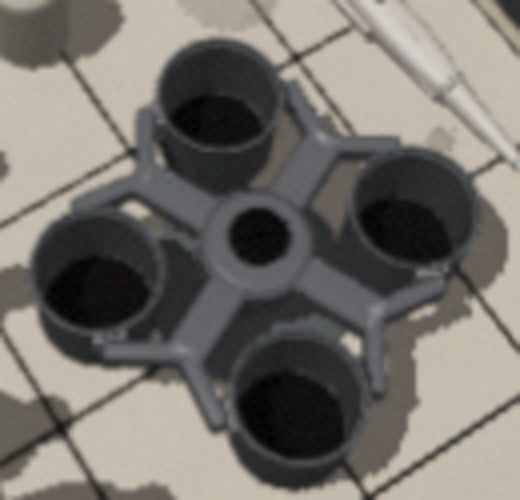

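View pics/rot_top.png

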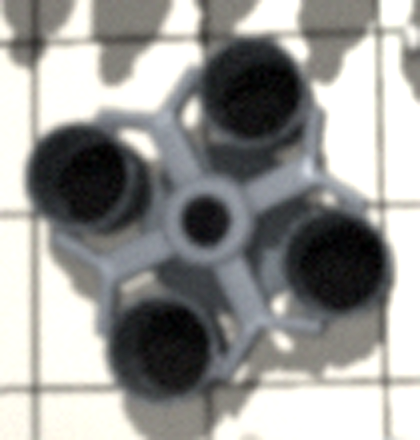

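Both crops show four open buckets around the hub. In side-crop pixels the rim centres are about (220,95), (413,208), (298,396) and (98,271). In top-crop pixels they are about (338,260), (160,348), (79,175) and (254,91). I triangulate those.

```bash
python3 - <<'E'
from h import *
np.set_printoptions(precision=4,suppress=True)
S=np.array([(98,271),(298,396),(413,208),(220,95)])/4+[220,190]-.375
T=np.array([(254,91),(79,175),(160,348),(338,260)])/4+[130,135]-.375
P=[]
for s,t in zip(S,T):
    p,e=tri(s,t); a,b=plane("side",s,.092),plane("top",t,.092); P.append((a+b)/2); print("rim",p,e,"pl",a[:2],b[:2])
P=np.array(P); c=P.mean(0); print("hub",c,"rad",np.linalg.norm(P-c,axis=1)); v=(P-c)[:,:2]
ang=np.degrees(np.arctan2(v[:,1],v[:,0])); print(ang, [np.round((a-ang[0]+45)%90-45,1) for a in ang])
k=tri((np.array([260,236])/4+[220,190]-.375),(np.array([206,220])/4+[130,135]-.375));print("knob",k)
I={n:cv2.imread(f"pics/{n}0.png") for n in("side","top")}
for col in H:
    for s in caps(I["side"],col):
        best=min((tri(s[0],t[0])+(t[0],) for t in caps(I["top"],col)),key=lambda r:r[1])
        p,e,t=best; print(col,np.array(s[0]),np.array(t),"tri",p,e,"pl.114",plane("side",s[0],.114)[:2],plane("top",t,.114)[:2])
E
```

```text
rim [0.6485 0.0693 0.0884] 0.0029707105577065854 pl [0.648  0.0714] [0.6491 0.0678]
rim [0.5846 0.2104 0.0931] 0.0007290502645972367 pl [0.584  0.2104] [0.585  0.2105]
rim [0.4446 0.1457 0.0932] 0.00010024200310619188 pl [0.4441 0.1454] [0.4447 0.146 ]
rim [0.5094 0.0038 0.092 ] 0.004536677831823683 pl [0.5075 0.0051] [0.5112 0.0024]
hub [0.5467 0.1074 0.092 ] rad [0.1086 0.1098 0.1093 0.1101]
[ -20.353    69.8477  159.4764 -109.8262] [np.float64(0.0), np.float64(0.2), np.float64(-0.2), np.float64(0.5)]
knob (array([0.5449, 0.1078, 0.095 ]), np.float64(0.0019282322063267185))
red [224.3 107.2] [338.8 217.8] tri [ 0.443  -0.3856  0.1207] 3.3374326967682606e-06 pl.114 [ 0.4403 -0.3911] [ 0.443  -0.3872]
red [209.3 149.8] [298.3 179.8] tri [ 0.5646 -0.2641  0.12  ] 7.758022219692668e-05 pl.114 [ 0.563  -0.2683] [ 0.5652 -0.2649]
blue [188.9 125.1] [335.  176.1] tri [ 0.5731 -0.3792  0.1216] 0.00022410619718898843 pl.114 [ 0.5712 -0.3854] [ 0.5739 -0.3808]
blue [245.9 127.8] [304.9 223.7] tri [ 0.4274 -0.2798  0.1179] 0.0008213874147464633 pl.114 [ 0.4255 -0.2823] [ 0.4277 -0.2806]
yellow [225.  178.8] [262.  177.1] tri [ 0.5759 -0.1512  0.1198] 0.000251264224228768 pl.114 [ 0.5743 -0.1544] [ 0.5767 -0.1514]
```

Measured: hub (0.547, 0.107), rotor yaw about -20°, rims at z ≈ 0.092, cap blobs at z ≈ 0.12.

Candidates in the side view:
- **Red:** (224,107) and (209,150).
- **Blue:** (189,125) and (246,128).
- **Yellow:** (225,179), to be left alone.
- **Purple and pink:** (186,97) and (212,78). Both have coloured bodies, so they're look-alikes.

I'll confirm this in one crop and triangulate the obstacle heights.

```bash
python3 - <<'E'
from h import *
im=cv2.imread("pics/side0.png"); cv2.imwrite("pics/caps_crop.png",cv2.resize(im[60:220,150:310],None,fx=3.6,fy=3.6,interpolation=cv2.INTER_CUBIC))
np.set_printoptions(precision=3,suppress=True)
for n,a,b in [("purple",(183,94),(376,186)),("pink",(210,74),(388,226)),("jar",(265,160),(263,220)),("orange",(157,199),(244,95)),("orange",(164,234),(210,88)),("orange",(170,276),(176,78))]: print(n,*tri(a,b))
E
```

```text
purple [ 0.535 -0.502  0.129] 0.008121595991993863
pink [ 0.412 -0.537  0.125] 0.0018823804084567254
jar [ 0.442 -0.15   0.113] 0.0024724384891892256
orange [ 0.784 -0.102  0.274] 0.009123029393537862
orange [ 0.807 -0.01   0.276] 0.005346130914246859
orange [0.839 0.085 0.277] 0.005738287768398123
```

View pics/caps_crop.png

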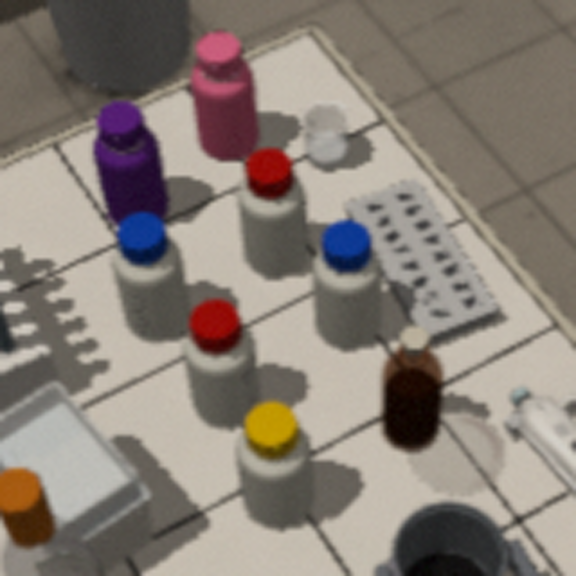

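The crop confirms two red and two blue caps on off-white bottles, the yellow one nearest the rotor, and the purple and pink bottles as coloured-body look-alikes. I start with red A at (0.443, -0.386) and turn the tool square to the world at the same time.

Emit:
arm_command(
  plan="30 -4 0 0 0 5 0; 70 -9 0 0 0 10 0; 110 -14 0 0 0 14.2 0; 150 -19 0 0 0 14.2 0; 190 -24 0 0 0 14.2 0; 230 -29 0 0 0 14.2 0; 270 -34 0 0 0 14.2 0; 305 -38.5 0 0 0 14.2 0; 325 -41 0 0 0 14.2 0; 334.5 -42.5 0 0 0 14.2 0; 334.5 -42.5 0 0 0 14.2 0; 334.5 -42.5 0 0 0 14.2 0",
  grip_force=30,
)

```text
t: 1.6
tool_pos: [0.4419, -0.3862, 0.2608]
tcp_rot: [[1.0, -0.001, -0.0], [-0.001, -1.0, -0.0], [-0.0, 0.0, -1.0]]
contact_force: [0.1, 0.4, -0.5]
finger_gap: 1.0
finger_force: 0.0
```

Emit:
arm_command(
  plan="0.5 0 30 0 0 0 0; 1 0 65 0 0 0 0; 1 0 95 0 0 0 0; 1 0 117 0 0 0 0; 1 0 130 0 0 0 0; 1 0 137 0 0 0 0; 1 0 137 0 0 0 0; 1 0 137 0 0 0 0.6; 1 0 137 0 0 0 0.6; 1 0 137 0 0 0 0.6; 1 0 137 0 0 0 0.6; 1 0 137 0 0 0 0.6; 1 0 137 0 0 0 0.6; 1 0 137 0 0 0 0.6",
  grip_force=30,
)

```text
t: 3.35
tool_pos: [0.4436, -0.3859, 0.1238]
tcp_rot: [[1.0, -0.0, 0.0], [-0.0, -1.0, -0.0], [0.0, 0.0, -1.0]]
contact_force: [-0.5, -0.9, 0.4]
finger_gap: 0.465
finger_force: 30.0
```

Emit:
arm_command(
  plan="0 0 -10 0 0 0 0.6; 0 0 -30 0 0 0 0.6; 0 0 -60 0 0 0 0.6; 0 0 -95 0 0 0 0.6; 0 0 -125 0 0 0 0.6; 0 0 -150 0 0 0 0.6; 0 0 -160 0 0 0 0.6; 0 0 -160 0 0 0 0.6",
)

```text
t: 4.35
tool_pos: [0.4436, -0.3856, 0.2836]
tcp_rot: [[1.0, -0.0, -0.0], [-0.0, -1.0, 0.0], [-0.0, -0.0, -1.0]]
contact_force: [-0.5, 0.1, -5.6]
finger_gap: 0.468
finger_force: 30.0
```

Emit:
arm_command(
  plan="0 -8 0 0 0 0 0.6; 0 -24 0 0 0 0 0.6; 0 -48 0 0 0 0 0.6; 0 -80 0 0 0 0 0.6; 0 -115 0 0 0 0 0.6; 0 -150 0 0 0 0 0.6; 0 -185 0 0 0 0 0.6; 0 -220 0 0 0 0 0.6; 0 -255 0 0 0 0 0.6; 0 -290 0 0 0 0 0.6; 0 -325 0 0 0 0 0.6; 0 -360 0 0 0 0 0.6; 0 -395 0 0 0 0 0.6; 0 -430 0 0 0 0 0.6; 0 -462 0 0 0 0 0.6; 0 -490 0 0 0 0 0.6; 0 -510 0 0 0 0 0.6; 0 -523 0 0 0 0 0.6; 0 -529 0 0 0 0 0.6; 0 -531 0 0 0 0 0.6",
)

```text
t: 6.85
tool_pos: [0.4435, 0.1453, 0.2837]
tcp_rot: [[1.0, -0.0, -0.0], [-0.0, -1.0, -0.0], [-0.0, 0.0, -1.0]]
contact_force: [0.1, 1.1, -4.8]
finger_gap: 0.466
finger_force: 30.0
```

```bash
python3 - <<'E'
from h import *
s=state(); print(s["t"],s["tool_pos"],s["contact_force"],s["finger_gap"],np.degrees(np.arccos(-s["tcp_rot"][2,2])))
a=camera("side"); b=camera("top"); cv2.imwrite("pics/s1.png",a); cv2.imwrite("pics/t1.png",b)
p=proj("side",[.443,.145,.2]).astype(int); q=proj("top",[.443,.145,.2]).astype(int)
f=lambda im,c:cv2.resize(im[max(c[1]-65,0):c[1]+65,c[0]-50:c[0]+50],(400,520),interpolation=cv2.INTER_CUBIC)
print(p,q); cv2.imwrite("pics/c1.png",np.hstack([f(a,p),f(b,q)]))
E
```

```text
6.85 [0.44350271 0.14527333 0.28366563] [ 0.1435548   1.14338074 -4.76149914] 0.466483116900155 0.010114742015099204
[330 223] [161 222]
```

View pics/c1.png

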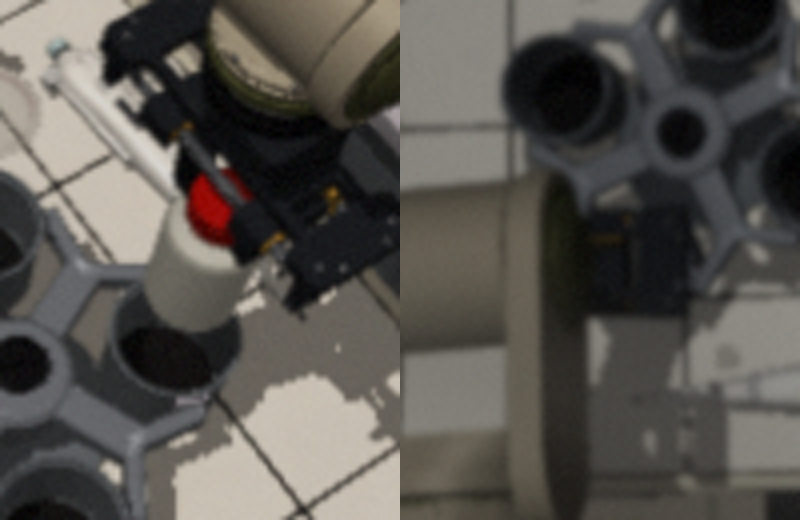

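The side crop (left) shows the bottle hanging upright over its bucket. I lower it most of the way in and check the side force.

Emit:
arm_command(
  plan="0 0 10 0 0 0 0.6; 0 0 25 0 0 0 0.6; 0 0 40 0 0 0 0.6; 0 0 55 0 0 0 0.6; 0 0 70 0 0 0 0.6; 0 0 84 0 0 0 0.6; 0 0 97 0 0 0 0.6; 0 0 110 0 0 0 0.6; 0 0 121 0 0 0 0.6; 0 0 130 0 0 0 0.6; 0 0 136 0 0 0 0.6; 0 0 136 0 0 0 0.6",
)

```text
t: 8.45
tool_pos: [0.4436, 0.1453, 0.1475]
tcp_rot: [[1.0, -0.0, -0.001], [-0.0, -1.0, -0.0], [-0.001, 0.0, -1.0]]
contact_force: [-0.0, 0.0, -3.5]
finger_gap: 0.47
finger_force: 30.0
```

Emit:
arm_command(
  plan="0 0 2 0 0 0 0.6; 0 0 4 0 0 0 0.6; 0 0 5.5 0 0 0 0.6; 0 0 6.5 0 0 0 0.6; 0 0 6.5 0 0 0 0.6",
)

```text
t: 9.07
tool_pos: [0.4436, 0.1453, 0.1412]
tcp_rot: [[1.0, -0.0, -0.0], [-0.0, -1.0, -0.0], [-0.0, 0.0, -1.0]]
contact_force: [-0.2, -0.2, -3.1]
finger_gap: 0.467
finger_force: 30.0
```

Emit:
arm_command(
  plan="0 0 0.5 0 0 0 0.6; 0 0 1 0 0 0 0.6; 0 0 1 0 0 0 0.6",
)

```text
t: 9.45
tool_pos: [0.444, 0.1453, 0.1407]
tcp_rot: [[1.0, 0.0, 0.001], [0.0, -1.0, -0.0], [0.001, 0.0, -1.0]]
contact_force: [-0.6, -1.4, 3.3]
finger_gap: 0.466
finger_force: 30.0
```

Floor contact at TCP z 0.1407, as expected. I release, lift, and go to red B.

Emit:
arm_command(
  plan="0 0 0 0 0 0 0.4; 0 0 0 0 0 0 0.2; 0 0 0 0 0 0 0; 0 0 0 0 0 0 0; 0 0 0 0 0 0 0; 0 0 -15 0 0 0 0; 0 0 -40 0 0 0 0; 0 0 -75 0 0 0 0; 0 0 -105 0 0 0 0; 0 0 -120 0 0 0 0; 0 0 -120 0 0 0 0",
)

```text
t: 10.82
tool_pos: [0.4439, 0.1453, 0.2609]
tcp_rot: [[1.0, 0.0, 0.002], [0.0, -1.0, 0.0], [0.002, -0.0, -1.0]]
contact_force: [-0.0, 0.2, -0.6]
finger_gap: 1.0
finger_force: 0.0
```

Emit:
arm_command(
  plan="5 15 0 0 0 0 0; 15 50 0 0 0 0 0; 28 95 0 0 0 0 0; 43 145 0 0 0 0 0; 58 195 0 0 0 0 0; 73 245 0 0 0 0 0; 88 295 0 0 0 0 0; 101 340 0 0 0 0 0; 111 375 0 0 0 0 0; 118 398 0 0 0 0 0; 121 409.5 0 0 0 0 0; 121 409.5 0 0 0 0 0; 121 409.5 0 0 0 0 0",
)

```text
t: 12.45
tool_pos: [0.5645, -0.2636, 0.2602]
tcp_rot: [[1.0, 0.001, -0.0], [0.001, -1.0, 0.0], [-0.0, -0.0, -1.0]]
contact_force: [0.0, -0.6, 0.1]
finger_gap: 1.0
finger_force: 0.0
```

Emit:
arm_command(
  plan="0 0.5 30 0 0 0 0; 0 0.5 65 0 0 0 0; 0 0.5 95 0 0 0 0; 0 0.5 117 0 0 0 0; 0 0.5 130 0 0 0 0; 0 0.5 136.5 0 0 0 0; 0 0.5 136.5 0 0 0 0; 0 0.5 136.5 0 0 0 0.6; 0 0.5 136.5 0 0 0 0.6; 0 0.5 136.5 0 0 0 0.6; 0 0.5 136.5 0 0 0 0.6; 0 0.5 136.5 0 0 0 0.6; 0 0.5 136.5 0 0 0 0.6",
)

```text
t: 14.08
tool_pos: [0.5646, -0.2647, 0.1237]
tcp_rot: [[1.0, 0.0, -0.0], [0.0, -1.0, 0.0], [-0.0, -0.0, -1.0]]
contact_force: [-0.1, 0.1, -0.4]
finger_gap: 0.471
finger_force: 30.0
```

Emit:
arm_command(
  plan="0 0 -10 0 0 0 0.6; 0 0 -30 0 0 0 0.6; 0 0 -60 0 0 0 0.6; 0 0 -95 0 0 0 0.6; 0 0 -130 0 0 0 0.6; 0 0 -158 0 0 0 0.6; 0 0 -170 0 0 0 0.6; 0 0 -170 0 0 0 0.6",
)

```text
t: 15.08
tool_pos: [0.5646, -0.2647, 0.2937]
tcp_rot: [[1.0, -0.0, 0.0], [-0.0, -1.0, -0.0], [0.0, 0.0, -1.0]]
contact_force: [-0.6, -0.5, -4.9]
finger_gap: 0.467
finger_force: 30.0
```

```bash
python3 - <<'E'
from h import *
s=state(); print(s["tool_pos"],s["contact_force"],s["finger_gap"])
a=camera("side"); b=camera("top")
for n,im in(("side",a),("top",b)):
    for x in caps(im,"red")+caps(im,"yellow"): print(n,np.array(x[0]),plane(n,x[0],.137).round(4)[:2],plane(n,x[0],.12).round(4)[:2])
E
```

```text
[ 0.56459316 -0.2647427   0.29367886] [-0.64098938 -0.49437711 -4.86915843] 0.46664278613135163
side [325.6 234.2] [0.4431 0.1441] [0.4361 0.1394]
side [225.1 179.1] [ 0.5807 -0.1403] [ 0.5762 -0.15  ]
top [166.5 222.3] [0.4429 0.1452] [0.4429 0.1493]
top [262.  177.1] [ 0.5741 -0.1508] [ 0.576  -0.1513]
```

Red A is seated at (0.443, 0.145), right on target, and yellow hasn't moved. Red B goes to the opposite bucket at (0.650, 0.0695).

Emit:
arm_command(
  plan="2 -8 0 0 0 0 0.6; 6 -24 0 0 0 0 0.6; 12 -48 0 0 0 0 0.6; 20 -80 0 0 0 0 0.6; 29 -115 0 0 0 0 0.6; 38 -150 0 0 0 0 0.6; 47 -185 0 0 0 0 0.6; 56 -220 0 0 0 0 0.6; 65 -255 0 0 0 0 0.6; 73 -285 0 0 0 0 0.6; 79 -309 0 0 0 0 0.6; 83 -325 0 0 0 0 0.6; 85 -332 0 0 0 0 0.6; 85.5 -334 0 0 0 0 0.6; 85.5 -334 0 0 0 0 0.6; 85.5 -334 0 0 0 0 0.6",
)

```text
t: 17.18
tool_pos: [0.6501, 0.0686, 0.2938]
tcp_rot: [[1.0, -0.001, 0.0], [-0.001, -1.0, -0.0], [0.0, 0.0, -1.0]]
contact_force: [0.4, -0.5, -4.1]
finger_gap: 0.467
finger_force: 30.0
```

Emit:
arm_command(
  plan="0 0 10 0 0 0 0.6; 0 0 25 0 0 0 0.6; 0 0 42 0 0 0 0.6; 0 0 58 0 0 0 0.6; 0 0 74 0 0 0 0.6; 0 0 90 0 0 0 0.6; 0 0 105 0 0 0 0.6; 0 0 118 0 0 0 0.6; 0 0 130 0 0 0 0.6; 0 0 140 0 0 0 0.6; 0 0 146 0 0 0 0.6; 0 0 148.5 0 0 0 0.6; 0 0 150.5 0 0 0 0.6; 0 0 151.5 0 0 0 0.6; 0 0 151.5 0 0 0 0.6",
)

```text
t: 19.05
tool_pos: [0.6502, 0.0693, 0.1424]
tcp_rot: [[1.0, -0.0, 0.0], [-0.0, -1.0, -0.0], [0.0, 0.0, -1.0]]
contact_force: [-0.9, 0.3, -4.1]
finger_gap: 0.466
finger_force: 30.0
```

Emit:
arm_command(
  plan="0 0 1 0 0 0 0.6; 0 0 1.7 0 0 0 0.6; 0 0 2 0 0 0 0.6; 0 0 2 0 0 0 0.6",
)

```text
t: 19.55
tool_pos: [0.6503, 0.0693, 0.1408]
tcp_rot: [[1.0, 0.0, 0.001], [0.0, -1.0, 0.0], [0.001, -0.0, -1.0]]
contact_force: [-0.7, 0.4, 1.4]
finger_gap: 0.47
finger_force: 30.0
```

Emit:
arm_command(
  plan="0 0 0 0 0 0 0.4; 0 0 0 0 0 0 0.2; 0 0 0 0 0 0 0; 0 0 0 0 0 0 0; 0 0 0 0 0 0 0; 0 0 -15 0 0 0 0; 0 0 -40 0 0 0 0; 0 0 -75 0 0 0 0; 0 0 -105 0 0 0 0; 0 0 -120 0 0 0 0; 0 0 -120 0 0 0 0",
)

```text
t: 20.92
tool_pos: [0.6503, 0.0692, 0.2611]
tcp_rot: [[1.0, -0.0, 0.002], [-0.0, -1.0, -0.0], [0.002, 0.0, -1.0]]
contact_force: [0.2, -0.7, 0.0]
finger_gap: 1.001
finger_force: 0.0
```

Emit:
arm_command(
  plan="-3 15 0 0 0 0 0; -9 50 0 0 0 0 0; -16 95 0 0 0 0 0; -25 145 0 0 0 0 0; -33 195 0 0 0 0 0; -42 245 0 0 0 0 0; -51 295 0 0 0 0 0; -59 345 0 0 0 0 0; -67 390 0 0 0 0 0; -73 425 0 0 0 0 0; -76 443 0 0 0 0 0; -77 449 0 0 0 0 0; -77 449 0 0 0 0 0; -77 449 0 0 0 0 0",
)

```text
t: 22.68
tool_pos: [0.5736, -0.3786, 0.2604]
tcp_rot: [[1.0, 0.001, 0.0], [0.001, -1.0, 0.0], [0.0, -0.0, -1.0]]
contact_force: [0.5, 0.3, 0.4]
finger_gap: 0.997
finger_force: 0.0
```

Emit:
arm_command(
  plan="0 0 30 0 0 0 0; 0 0 65 0 0 0 0; 0 0 95 0 0 0 0; 0 0 117 0 0 0 0; 0 0 130 0 0 0 0; 0 0 136.5 0 0 0 0; 0 0 136.5 0 0 0 0; 0 0 136.5 0 0 0 0.6; 0 0 136.5 0 0 0 0.6; 0 0 136.5 0 0 0 0.6; 0 0 136.5 0 0 0 0.6; 0 0 136.5 0 0 0 0.6; 0 0 136.5 0 0 0 0.6",
)

```text
t: 24.3
tool_pos: [0.5731, -0.3799, 0.1238]
tcp_rot: [[1.0, -0.0, 0.0], [-0.0, -1.0, -0.0], [0.0, 0.0, -1.0]]
contact_force: [-0.3, -1.0, 0.3]
finger_gap: 0.466
finger_force: 30.0
```

Emit:
arm_command(
  plan="0 0 -10 0 0 0 0.6; 0 0 -30 0 0 0 0.6; 0 0 -60 0 0 0 0.6; 0 0 -95 0 0 0 0.6; 0 0 -130 0 0 0 0.6; 0 0 -158 0 0 0 0.6; 0 0 -170 0 0 0 0.6; 0 0 -170 0 0 0 0.6",
)

```text
t: 25.3
tool_pos: [0.5731, -0.3797, 0.2937]
tcp_rot: [[1.0, -0.0, 0.0], [-0.0, -1.0, -0.0], [0.0, 0.0, -1.0]]
contact_force: [0.1, -0.2, -4.0]
finger_gap: 0.466
finger_force: 30.0
```

```bash
python3 - <<'E'
from h import *
s=state(); print(s["tool_pos"],s["contact_force"],s["finger_gap"])
a=camera("side"); b=camera("top")
for n,im in(("side",a),("top",b)):
    for x in caps(im,"red")+caps(im,"yellow"): print(n,np.array(x[0]),plane(n,x[0],.137).round(4)[:2],plane(n,x[0],.12).round(4)[:2])
E
```

```text
[ 0.57314127 -0.37970676  0.29369818] [ 0.06208686 -0.18073586 -3.95833214] 0.4655300883369358
side [325.6 234.2] [0.4431 0.1441] [0.4361 0.1394]
side [242.8 250.5] [0.6496 0.0688] [0.6463 0.0628]
side [225.1 179.1] [ 0.5807 -0.1403] [ 0.5762 -0.15  ]
top [189.8 154.1] [0.6519 0.0707] [0.655  0.0736]
top [166.5 222.3] [0.4429 0.1452] [0.4429 0.1493]
top [262.  177.1] [ 0.5741 -0.1508] [ 0.576  -0.1513]
```

Both reds are seated opposite each other. Blue A goes to (0.5845, 0.2107).

Emit:
arm_command(
  plan="0 -8 0 0 0 0 0.6; 1 -25 0 0 0 0 0.6; 1 -52 0 0 0 0 0.6; 2 -86 0 0 0 0 0.6; 2 -124 0 0 0 0 0.6; 3 -162 0 0 0 0 0.6; 4 -200 0 0 0 0 0.6; 5 -238 0 0 0 0 0.6; 5 -276 0 0 0 0 0.6; 6 -314 0 0 0 0 0.6; 7 -352 0 0 0 0 0.6; 8 -390 0 0 0 0 0.6; 8 -428 0 0 0 0 0.6; 9 -466 0 0 0 0 0.6; 10 -504 0 0 0 0 0.6; 11 -538 0 0 0 0 0.6; 11 -565 0 0 0 0 0.6; 11.5 -582 0 0 0 0 0.6; 11.5 -589 0 0 0 0 0.6; 11.5 -590.5 0 0 0 0 0.6",
)

```text
t: 27.9
tool_pos: [0.5846, 0.2105, 0.2936]
tcp_rot: [[1.0, -0.0, -0.0], [-0.0, -1.0, -0.0], [-0.0, 0.0, -1.0]]
contact_force: [-0.5, -0.6, -2.8]
finger_gap: 0.467
finger_force: 30.0
```

Emit:
arm_command(
  plan="0 0 0 0 0 0 0.6; 0 0 0 0 0 0 0.6; 0 0 10 0 0 0 0.6; 0 0 25 0 0 0 0.6; 0 0 42 0 0 0 0.6; 0 0 58 0 0 0 0.6; 0 0 74 0 0 0 0.6; 0 0 90 0 0 0 0.6; 0 0 105 0 0 0 0.6; 0 0 118 0 0 0 0.6; 0 0 130 0 0 0 0.6; 0 0 140 0 0 0 0.6; 0 0 146 0 0 0 0.6; 0 0 148.5 0 0 0 0.6; 0 0 150.5 0 0 0 0.6; 0 0 151.5 0 0 0 0.6; 0 0 152 0 0 0 0.6",
)

```text
t: 30.02
tool_pos: [0.5847, 0.2108, 0.1419]
tcp_rot: [[1.0, -0.0, 0.0], [-0.0, -1.0, 0.0], [0.0, -0.0, -1.0]]
contact_force: [-1.4, 0.6, -3.4]
finger_gap: 0.466
finger_force: 30.0
```

Emit:
arm_command(
  plan="0 0 0.7 0 0 0 0.6; 0 0 1.3 0 0 0 0.6; 0 0 1.5 0 0 0 0.6; 0 0 1.5 0 0 0 0.6",
)

```text
t: 30.52
tool_pos: [0.5849, 0.2108, 0.1407]
tcp_rot: [[1.0, -0.0, 0.001], [-0.0, -1.0, 0.0], [0.001, -0.0, -1.0]]
contact_force: [-0.8, -0.9, 1.7]
finger_gap: 0.471
finger_force: 30.0
```

Emit:
arm_command(
  plan="0 0 0 0 0 0 0.4; 0 0 0 0 0 0 0.2; 0 0 0 0 0 0 0; 0 0 0 0 0 0 0; 0 0 0 0 0 0 0; 0 0 -15 0 0 0 0; 0 0 -40 0 0 0 0; 0 0 -75 0 0 0 0; 0 0 -105 0 0 0 0; 0 0 -120 0 0 0 0; 0 0 -120 0 0 0 0",
)

```text
t: 31.9
tool_pos: [0.5848, 0.2108, 0.261]
tcp_rot: [[1.0, -0.0, 0.002], [-0.0, -1.0, 0.0], [0.002, -0.0, -1.0]]
contact_force: [0.9, 0.5, -0.3]
finger_gap: 0.997
finger_force: 0.0
```

Emit:
arm_command(
  plan="-5 15 0 0 0 0 0; -16 50 0 0 0 0 0; -30 95 0 0 0 0 0; -46 145 0 0 0 0 0; -62 195 0 0 0 0 0; -78 245 0 0 0 0 0; -94 295 0 0 0 0 0; -110 345 0 0 0 0 0; -126 395 0 0 0 0 0; -140 438 0 0 0 0 0; -150 469 0 0 0 0 0; -155 485 0 0 0 0 0; -157 490.5 0 0 0 0 0; -157 490.5 0 0 0 0 0; -157 490.5 0 0 0 0 0",
)

```text
t: 33.78
tool_pos: [0.4279, -0.2789, 0.2602]
tcp_rot: [[1.0, 0.001, -0.0], [0.001, -1.0, 0.0], [-0.0, -0.0, -1.0]]
contact_force: [0.0, -0.3, 0.4]
finger_gap: 1.003
finger_force: 0.0
```

```bash
python3 - <<'E'
from h import *
a=camera("side"); b=camera("top"); s=state(); print(s["tool_pos"])
for n,im in(("side",a),("top",b)):
    for x in caps(im,"blue"): print(n,np.array(x[0]),plane(n,x[0],.137).round(4)[:2],plane(n,x[0],.12).round(4)[:2])
E
```

```text
[ 0.42789367 -0.27906427  0.26024947]
side [245.9 127.9] [ 0.4353 -0.2658] [ 0.4282 -0.2777]
side [295.6 282.7] [0.5838 0.2089] [0.5794 0.2054]
top [144.8 176.4] [0.5863 0.212 ] [0.5884 0.2171]
```

Emit:
arm_command(
  plan="0 0 30 0 0 0 0; 0 0 65 0 0 0 0; 0 0 95 0 0 0 0; 0 0 117 0 0 0 0; 0 0 130 0 0 0 0; 0 0 136.5 0 0 0 0; 0 0 136.5 0 0 0 0; 0 0 136.5 0 0 0 0.6; 0 0 136.5 0 0 0 0.6; 0 0 136.5 0 0 0 0.6; 0 0 136.5 0 0 0 0.6; 0 0 136.5 0 0 0 0.6; 0 0 136.5 0 0 0 0.6",
)

```text
t: 35.5
tool_pos: [0.4276, -0.2798, 0.1237]
tcp_rot: [[1.0, -0.0, 0.0], [-0.0, -1.0, 0.0], [0.0, -0.0, -1.0]]
contact_force: [0.4, 0.7, 0.5]
finger_gap: 0.47
finger_force: 30.0
```

Emit:
arm_command(
  plan="0 0 -10 0 0 0 0.6; 0 0 -30 0 0 0 0.6; 0 0 -60 0 0 0 0.6; 0 0 -95 0 0 0 0.6; 0 0 -130 0 0 0 0.6; 0 0 -158 0 0 0 0.6; 0 0 -170 0 0 0 0.6; 0 0 -170 0 0 0 0.6",
)

```text
t: 36.5
tool_pos: [0.4276, -0.2797, 0.2937]
tcp_rot: [[1.0, -0.0, 0.0], [-0.0, -1.0, -0.0], [0.0, 0.0, -1.0]]
contact_force: [-0.4, -0.7, -4.6]
finger_gap: 0.469
finger_force: 30.0
```

Emit:
arm_command(
  plan="2 -8 0 0 0 0 0.6; 7 -24 0 0 0 0 0.6; 14 -48 0 0 0 0 0.6; 23 -80 0 0 0 0 0.6; 33 -115 0 0 0 0 0.6; 43 -150 0 0 0 0 0.6; 53 -185 0 0 0 0 0.6; 63 -220 0 0 0 0 0.6; 71 -249 0 0 0 0 0.6; 77 -269 0 0 0 0 0.6; 80.5 -280 0 0 0 0 0.6; 81.5 -284 0 0 0 0 0.6; 81.5 -284 0 0 0 0 0.6; 81.5 -284 0 0 0 0 0.6",
)

```text
t: 38.25
tool_pos: [0.509, 0.0038, 0.2937]
tcp_rot: [[1.0, -0.001, -0.0], [-0.001, -1.0, -0.0], [-0.0, 0.0, -1.0]]
contact_force: [0.6, -0.1, -3.4]
finger_gap: 0.467
finger_force: 30.0
```

Emit:
arm_command(
  plan="0 0 0 0 0 0 0.6; 0 0 10 0 0 0 0.6; 0 0 25 0 0 0 0.6; 0 0 42 0 0 0 0.6; 0 0 58 0 0 0 0.6; 0 0 74 0 0 0 0.6; 0 0 90 0 0 0 0.6; 0 0 105 0 0 0 0.6; 0 0 118 0 0 0 0.6; 0 0 130 0 0 0 0.6; 0 0 140 0 0 0 0.6; 0 0 146 0 0 0 0.6; 0 0 148.5 0 0 0 0.6; 0 0 150.5 0 0 0 0.6; 0 0 151.5 0 0 0 0.6; 0 0 152 0 0 0 0.6",
)

```text
t: 40.25
tool_pos: [0.5092, 0.0043, 0.1419]
tcp_rot: [[1.0, 0.0, 0.0], [0.0, -1.0, -0.0], [0.0, 0.0, -1.0]]
contact_force: [-0.3, -0.7, -2.9]
finger_gap: 0.464
finger_force: 30.0
```

Emit:
arm_command(
  plan="0 0 0.7 0 0 0 0.6; 0 0 1.3 0 0 0 0.6; 0 0 1.5 0 0 0 0.6; 0 0 1.5 0 0 0 0.6",
)

```text
t: 40.75
tool_pos: [0.5094, 0.0042, 0.1407]
tcp_rot: [[1.0, -0.0, 0.001], [-0.0, -1.0, -0.0], [0.001, 0.0, -1.0]]
contact_force: [-1.3, -0.3, 4.7]
finger_gap: 0.47
finger_force: 30.0
```

Seated. I release, lift, and move clear.

Emit:
arm_command(
  plan="0 0 0 0 0 0 0.4; 0 0 0 0 0 0 0.2; 0 0 0 0 0 0 0; 0 0 0 0 0 0 0; 0 0 0 0 0 0 0; 0 0 -15 0 0 0 0; 0 0 -40 0 0 0 0; 0 0 -75 0 0 0 0; 0 0 -115 0 0 0 0; 0 0 -150 0 0 0 0; 0 0 -150 0 0 0 0; -10 40 -150 0 0 0 0; -25 90 -150 0 0 0 0; -40 150 -150 0 0 0 0; -55 210 -150 0 0 0 0; -70 260 -150 0 0 0 0; -80 300 -150 0 0 0 0; -85 320 -150 0 0 0 0; -85 320 -150 0 0 0 0; -85 320 -150 0 0 0 0",
)

```text
t: 43.25
tool_pos: [0.4246, -0.3145, 0.2902]
tcp_rot: [[1.0, 0.001, 0.0], [0.001, -1.0, 0.0], [0.0, -0.0, -1.0]]
contact_force: [0.2, 0.9, 0.3]
finger_gap: 1.002
finger_force: 0.0
```

```bash
python3 - <<'E'
from h import *
s=state(); print(s["t"],s["tool_pos"],s["contact_force"],s["finger_gap"])
a=camera("side"); b=camera("top"); cv2.imwrite("pics/s9.png",a)
for n,im in(("side",a),("top",b)):
    for c in H:
        for x in caps(im,c): print(n,c,np.array(x[0]),plane(n,x[0],.137).round(4)[:2],plane(n,x[0],.12).round(4)[:2])
cv2.imwrite("pics/c9.png",cv2.resize(a[140:330,180:380],None,fx=3,fy=3,interpolation=cv2.INTER_CUBIC))
E
```

```text
43.25 [ 0.42458387 -0.31445451  0.2902335 ] [0.20878214 0.93778317 0.33118897] 1.002332109881609
side red [325.6 234.2] [0.4431 0.1441] [0.4361 0.1394]
side red [242.9 250.5] [0.6494 0.0689] [0.6461 0.0629]
side blue [274.8 205.8] [0.5092 0.0042] [ 0.5034 -0.0029]
side blue [295.6 282.6] [0.5837 0.2087] [0.5792 0.2052]
side yellow [225.1 179. ] [ 0.5805 -0.1405] [ 0.576  -0.1503]
top red [190.  154.2] [0.6515 0.0701] [0.6546 0.073 ]
top red [166.5 222.2] [0.4433 0.1452] [0.4432 0.1493]
top blue [144.8 176.4] [0.5863 0.212 ] [0.5884 0.2171]
top blue [212.1 199.5] [0.5093 0.0038] [0.5102 0.0057]
top yellow [262. 177.] [ 0.5744 -0.1508] [ 0.5763 -0.1513]
```

View pics/c9.png

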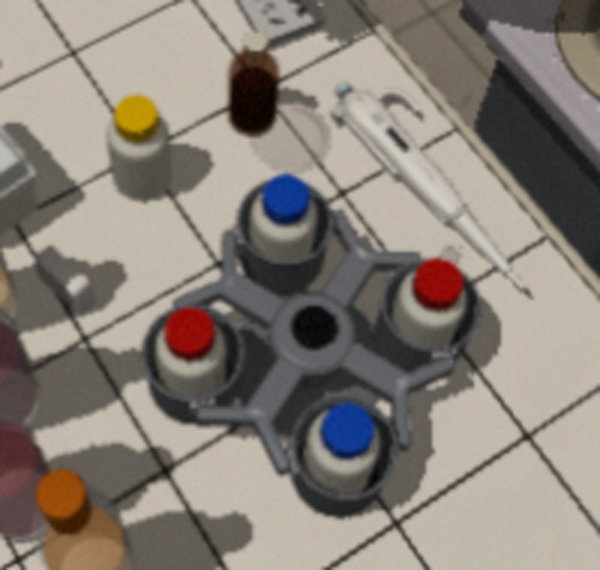

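All four bottles stand upright in the buckets, red opposite red at crop pixels (190,333) and (438,283), and blue opposite blue at (287,198) and (347,430). Yellow is still in place at (136,117), and the arm is clear.

```bash
python3 -c "
from plant import job_done; print(job_done())"
```

```text
the job is handed in; nothing more can be done
None
```

The job is handed in at about 43 s of the 112 s allowed: the final camera check shows all four bottles seated upright with red opposite red and blue opposite blue, and the yellow bottle where it started; no verdict came back.

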